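Start the hand bolt of a tray display stand

TASK

The round tray has been set on its display stand and its hand bolt only dropped in loose: take away the bottle standing in the way beside the knob and stand it upright on the counter, clear of the tray. Then turn the bolt backward (counter-clockwise from above), without lifting it out, until you feel the thread drop, and from there forward (clockwise) one turn, so that it is started but not run down tight. Finish while still gripping the knob upright, and leave the other goods where they are.

Things in the scene. Friction and masses are not known exactly. Their poses are not given: they have to be found in the camera images.
- stand: white display stand fixed to the counter: foot disc 170 mm across, column 44 mm across, round wooden tray 250 mm across, its flat top 90 mm above the counter. Origin on its axis at counter height, z up, x and y pointing anywhere. Hidden in the column is a right-hand two-start thread: 12 mm of height per turn, about 1.2 mm of up and down play once engaged
- tray_hole (a point): centre of the tray's bolt hole (33 mm across) in the tray's top face; axes as the stand's. Heights of the bolt's flange above it: 20 to 22 mm at the start, loose on the thread's end; 24 mm at the top of the climb; 18 mm just after the drop; 6 mm after one turn forward; 0 tight
- bolt: loose upright hand bolt, 0.16 kg, in the tray's hole: black ribbed round knob 42 mm across, 29 mm tall, on a steel flange 50 mm across, 5 mm thick; plain shank 30 mm across below. Origin on its axis under the flange, z up; the knob is 5 to 34 mm above it. It shifts about 1 mm in its hole, turns easily and stays where it is let go
- knob_mid (a point): point on the bolt's axis half way up the knob, 20 mm above the flange's underside. Turned backward (counter-clockwise from above) the bolt climbs 12 mm per turn and, after 0.2 to 0.4 turn, becomes free to drop 6 mm when let go or lowered; turned forward (clockwise) from there it screws down 12 mm per turn
- knob_mark (a point): small raised mark on the knob's top, 16.5 mm from the bolt's axis on the bolt's +x side, 34.5 mm above the flange's underside. At the start it is on the stand's -y side; the drop comes as it passes some 8 degrees beyond the stand's +x axis
- tray_bottle: dark corked bottle standing on the tray about 80 mm from the bolt, in the gripper's way: 50 mm across up to 90 mm, then narrowing to a cork 27 mm across, 122 mm tall in all, 0.2 kg. Origin at the centre of its underside, z up
- spare_bottle: bottle of the same kind standing on the counter; bystander. Origin under its centre
- crock: terracotta crock of wooden spoons, 104 mm across, spoons up to 235 mm high and spreading to 160 mm across; bystander. Origin under its centre
- soap_box: closed soap box 90 x 62 x 36 mm lying on the counter; bystander. Origin under its centre

How it is judged:
By the outcome, as a careful person would: the job done as asked, in the order asked, and still so for the second after the job is handed in, while the arm keeps its last pose, push and grip.
It also fails if it takes over 72 s, if anything falls off the work surface, if the arm or the gripper's body presses on something with over 40 N, if the wrist force passes 120 N, or if a joint passes its speed limit or range.

ROBOT

A 6-joint arm with a two-finger parallel gripper is mounted at the origin on the work surface. World frame = base frame: x ahead of the robot, y to its left, z up, the work surface at z = 0. Lengths are in m, angles in degrees, forces in N, time in s.
With the tool pointing down it reaches from about 0.4 to 0.825 m from the base axis. Payload 7 kg.
Tool frame: the origin (TCP) lies on the centre line of the jaws, within the pads' length; the fingertips stand 19 mm ahead of it and the grasp point (between the pads) is the TCP (r.tip_extent is the distance from the TCP to the fingertips, in m); z points along the fingers, y is the line along which they close (so a half turn about z gives the same grasp; the last joint's range is limited). The gripper opens to 88 mm and grips with 3 to 60 N. Pads are 19 mm wide; open, the fingers measure 130 mm over their backs; the gripper's body (78 mm by 193 mm) begins 47 mm behind the grasp point.
Start: joints at [88.241, 20.546, 0.682, 0, -70.136, -16.507], TCP at [0.212, 0.641, 0.214] pointing down, gripper open.
Joint ranges: [-176.03, 176.03], [-82.01, 121.73], [-58.28, 71.71], [-173.87, 95.51], [-174.79, -0.11], [-173.66, 173.66]. Speed limits (degrees/s): [136.94, 136.94, 172.46, 180, 180, 180].

INTERFACE

Orientations are given as [roll, pitch, yaw] about the fixed x, y, z axes, in that order (R = Rz(yaw) Ry(pitch) Rx(roll)).
In Python, from plant import r gives the robot as it stands. The module is installed in compiled form; this text tells all that it offers.
- The arm moves only by the tool jog_arm, never from a script. Its argument "deltas" is a list that holds one entry, the list of rows, each a list of 5 numbers: the opening, from -1 (shut) to 1 (fully open), then the shift along the world's x, y, z in cm, then the turn about the world's z in rad. In form: [[[claw, dx, dy, dz, turn], ...]]. A call has 1 to 8 rows; each row shifts and turns the commanded pose from where the row before left it; what a row does not reach is not made up. A row lasts 1/8 s, in which the tool goes at most 62.5 mm and 10.7 degrees, less where a joint would pass 70% of its speed; a pose out of reach is approached as far as the arm can. A call with a gripper value outside its range is refused whole. The fingers move at their own pace and stop on an object; "force" is the grip in N (left out, the last holds). Time passes only in rows, so rows that do not move let the fingers close. It gives the time, the measured TCP pose, the force, the opening and the grip force at its end, in the units of the state.
- r.get_state(): the state, without advancing time (a new reading comes with each control period).
- r.capture(name): name is "scene" or "top"; returns the picture (400x640x3 uint8, blue, green, red); there is no depth.
- r.camera_info(name): a dict with "fx", "fy", "cx", "cy" (pixels), "view" (4x4, takes a point from world to camera coordinates). Camera axes: x right, y up, looking along -z (the intrinsics and any distortion apply to the point x, -y, -z); pixel columns grow to the right and rows downward; lengths in m; the calibration is good to about 2 mm. A picture is of the moment at which its call begins. camera_info takes no time and is no camera call.
- r.close_job(): hands the job in; it is judged then, once.
The state is a dict: "time_s": time; "joints": joint angles; "qd": joint speeds; "joint_torque": joint torques, N m; "tcp_pos": TCP position; "eef_rot": TCP orientation; "contact_force": force on the tool from outside, world axes, zero at the start; "moment": the same for the moment, N m; "gripper_width": finger opening in m; "gripper_force": force on a finger pad.
Only numpy, scipy, OpenCV 4.12 (cv2) and the standard library are available. Lean on these libraries where they do the work, as an engineer would, in place of code of your own. Each camera call takes 0.05 s, during which the arm holds its last target. There are 200 camera calls.

## Working session

There is one attempt and no reset: what is moved stays moved. The work goes in short steps, Python scripts to look and compute and a tool call to move; the robot and the scene stay as the last step left them, time stands still between calls to the robot, and variables do not carry over. Pictures are saved under pics/ and viewed, at most 10 in all, crops included, and the job is handed in when it is done.

Besides the shell and the picture viewer there is one more tool, called in YAML: its name, and indented under it one key for each argument. jog_arm: Moves the arm, as the interface text tells. Its arguments: {"type":"object","properties":{"deltas":{"type":"array"},"force":{"type":"number"}},"required":["deltas"]}

```bash
mkdir -p pics
python3 - <<'E'
from plant import r
import cv2,numpy as np
np.set_printoptions(precision=4,suppress=True)
for n in("scene","top"):
    cv2.imwrite(f"pics/{n}0.png",r.capture(n)); i=r.camera_info(n); print(n,i)
s=r.get_state();print(s)
E
```

```text
scene {'fx': 447.0963298926428, 'fy': 447.0963298926428, 'cx': 314.1042589422055, 'cy': 197.1878298070752, 'view': array([[-0.7757,  0.6311,  0.001 ,  0.3942],
       [-0.5204, -0.6405,  0.5647,  0.2016],
       [ 0.357 ,  0.4375,  0.8253, -1.4658],
       [ 0.    ,  0.    ,  0.    ,  1.    ]])}
top {'fx': 476.15320195083245, 'fy': 476.15320195083245, 'cx': 320.0549428812925, 'cy': 209.56084968813985, 'view': array([[ 0.0124, -0.9999,  0.0055, -0.02  ],
       [ 0.9731,  0.0133,  0.23  , -0.5206],
       [-0.2301,  0.0025,  0.9732, -1.2075],
       [ 0.    ,  0.    ,  0.    ,  1.    ]])}
{'time_s': 0.1, 'joints': array([ 88.2424,  20.588 ,   0.6398,  -0.0178, -70.1353, -16.5058]), 'qd': array([ 0.0312, -0.0681,  0.1733,  0.0284,  0.063 ,  0.0719]), 'joint_torque': array([ -0.    , -58.4162,  29.3754,   7.0155,   0.0102,  -0.    ]), 'tcp_pos': array([0.2114, 0.6406, 0.2136]), 'eef_rot': array([179.9151,  -0.0077, -18.2694]), 'contact_force': array([ 0.0022,  0.1152, -0.839 ]), 'moment': array([-0.0179,  0.0232, -0.0079]), 'gripper_force': 0.0, 'gripper_width': 0.0879012770380491}
```

View pics/scene0.png

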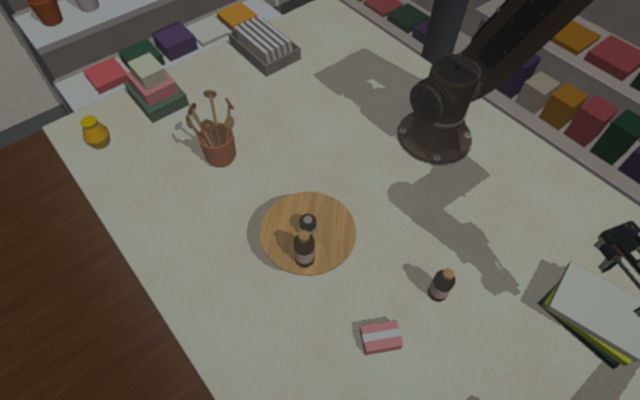

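View pics/top0.png

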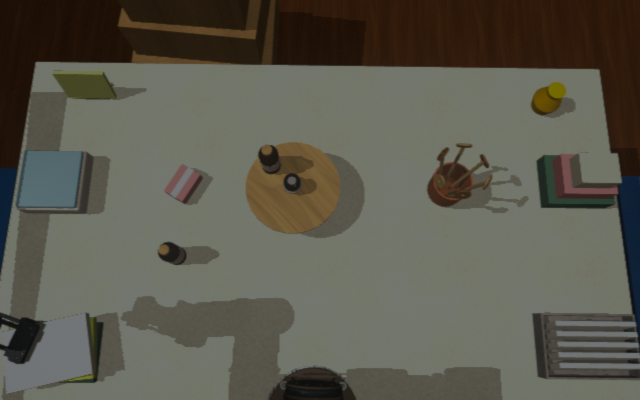

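Scene view: tray centred at (308,232), knob (308,222), tray bottle (304,248), spare bottle (442,285), soap (381,337), crock (217,145). Top view: tray (293,187), knob (292,183), tray bottle cork (267,150), spare bottle (168,250), soap (183,184), crock (450,185).

```bash
cat > h.py <<'E'
from plant import r
import cv2,numpy as np
np.set_printoptions(precision=4,suppress=True)
def ray(n,u,v):
    i=r.camera_info(n);V=i['view'];R=V[:3,:3]
    d=R.T@np.array([(u-i['cx'])/i['fx'],-(v-i['cy'])/i['fy'],-1.]);return -R.T@V[:3,3],d
def pt(n,u,v,z):
    o,d=ray(n,u,v);return o+d*(z-o[2])/d[2]
def proj(n,p):
    i=r.camera_info(n);c=i['view']@np.append(p,1);return np.array([i['cx']+i['fx']*c[0]/-c[2],i['cy']-i['fy']*c[1]/-c[2]])
def tri(a,b):
    A=[];B=[]
    for n,(u,v) in(("scene",a),("top",b)):
        o,d=ray(n,u,v);d/=np.linalg.norm(d);P=np.eye(3)-np.outer(d,d);A.append(P);B.append(P@o)
    return np.linalg.lstsq(np.vstack(A),np.hstack(B),rcond=None)[0]
E
python3 - <<'E'
from h import *
S=cv2.imread("pics/scene0.png");T=cv2.imread("pics/top0.png")
for n,im,(x0,y0,x1,y1) in(("scene",S,(250,180,365,285)),("top",T,(235,135,350,240))):
    hsv=cv2.cvtColor(im,cv2.COLOR_BGR2HSV)
    m=cv2.inRange(hsv,(8,70,60),(25,255,255)); k=np.zeros_like(m);k[y0:y1,x0:x1]=m[y0:y1,x0:x1]
    k=cv2.morphologyEx(k,cv2.MORPH_OPEN,np.ones((3,3)))
    c=max(cv2.findContours(k,0,1)[0],key=cv2.contourArea);h=cv2.convexHull(c)
    print(n,"tray",cv2.fitEllipse(h))
    P=np.array([pt(n,u,v,.09)[:2] for u,v in h[:,0]]);print(cv2.minEnclosingCircle(P.astype(np.float32)))
print("knob tri",tri((308,218),(292,181)))
a=cv2.resize(S[200:275,265:350],None,fx=6,fy=6,interpolation=2)
b=cv2.resize(T[140:205,240:325],None,fx=6,fy=6,interpolation=2)
o=np.zeros((450,1020-220,3),np.uint8)
w=np.hstack([np.vstack([a]),np.vstack([b,np.zeros((60,510,3),np.uint8)])]);w=cv2.convertScaleAbs(w,alpha=1.8)
cv2.imwrite("pics/z0.png",cv2.resize(w,(800,353)))
E
```

```text
scene tray ((307.37005615234375, 232.95208740234375), (83.59378814697266, 96.08612060546875), 89.22886657714844)
((0.5781447291374207, 0.058586250990629196), 0.12514518201351166)
top tray ((292.80810546875, 187.39407348632812), (91.31370544433594, 95.30929565429688), 81.4784164428711)
((0.5758270025253296, 0.059160150587558746), 0.12562346458435059)
knob tri [0.5742 0.0579 0.1454]
```

View pics/z0.png

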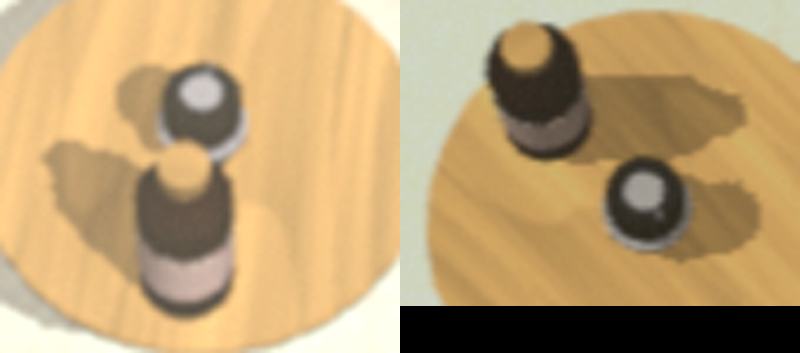

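Zoom: left (scene) cork at about (304.3,236.1) and silver knob cap (307.9,219.1); right (top) cork (266.8,149.8), cap (291.6,180.4). A small mark shows lower right of the cap, at about (295.2,185.3) in the top picture.

Run:
```python
from h import *
print("cork tri",tri((304.3,236.1),(266.8,149.8)),pt("scene",304.3,236.1,.212),pt("top",266.8,149.8,.212))
print("cap tri",tri((307.9,219.1),(291.6,180.4)),pt("scene",307.9,219.1,.145),pt("top",291.6,180.4,.145))
print("mark",pt("top",295.2,185.3,.1455))
for n,uv,z in(("spare",(164,246),.122),("soap",(183,184),.036),("crock",(445,195),.05)): print(n,pt("top",*uv,z))
```

```text
cork tri [0.6338 0.1183 0.2042] [0.6363 0.122  0.212 ] [0.6311 0.1171 0.212 ]
cap tri [0.576  0.0592 0.1439] [0.5766 0.0594 0.145 ] [0.5754 0.0595 0.145 ]
mark [0.5625 0.0501 0.1455]
spare [0.4081 0.373  0.122 ]
soap [0.5937 0.3641 0.036 ]
crock [ 0.5686 -0.3514  0.05  ]
```

jog_arm:
  deltas:
    - [[1,0,0,5,0],[1,5,-5,0,0.18],[1,5,-5,0,0.18],[1,5,-5,0,0.18],[1,5,-5,0,0.18],[1,4,-5,0,0.18]]

```text
time_s: 0.85
tcp_pos: [0.4278, 0.4146, 0.2641]
eef_rot: [180.0, 0.0, 33.5]
contact_force: [0.9, 1.0, -1.1]
gripper_width: 0.0876
gripper_force: 0.0
```

Run:
```python
from h import *
S=cv2.imread("pics/scene0.png");T=cv2.imread("pics/top0.png")
# dark bottle bodies: lateral axis check using left/right silhouette
for n,im,(x0,y0,x1,y1) in(("scene",S,(285,238,325,272)),("top",T,(255,140,285,180))):
    g=im[y0:y1,x0:x1].max(2); m=(g<75).astype(np.uint8)
    k=cv2.connectedComponentsWithStats(m)[2]; print(n,k[1:]+np.array([x0,y0,0,0,0]))
for p in[(.6335,.119),(.63,.116),(.636,.121)]:
    for z in(.09,.14,.18,.212): print(p,z,proj("scene",(*p,z)),proj("top",(*p,z)))
print(r.get_state()['joints'])
```

```text
scene [[294 238  20  18 278]
 [295 259  18   8  49]]
top [[258 145  24  29 426]
 [284 178   1   2   2]]
(0.6335, 0.119) 0.09 [305.2637 258.814 ] [270.8791 165.111 ]
(0.6335, 0.119) 0.14 [304.944  249.4105] [269.0195 158.8325]
(0.6335, 0.119) 0.18 [304.67   241.3499] [267.4212 153.4363]
(0.6335, 0.119) 0.212 [304.438 234.523] [266.0645 148.8554]
(0.63, 0.116) 0.09 [305.6132 257.1727] [271.9612 166.3804]
(0.63, 0.116) 0.14 [305.3077 247.7286] [270.1437 160.1486]
(0.63, 0.116) 0.18 [305.0459 239.6346] [268.5815 154.7922]
(0.63, 0.116) 0.212 [304.8242 232.7803] [267.2554 150.2451]
(0.636, 0.121) 0.09 [304.9773 259.9506] [270.1607 164.206 ]
(0.636, 0.121) 0.14 [304.6461 250.5754] [268.2733 157.8943]
(0.636, 0.121) 0.18 [304.3621 242.5382] [266.6511 152.4696]
(0.636, 0.121) 0.212 [304.1216 235.7304] [265.2742 147.8649]
[ 62.8796  11.546   -5.2539  -0.0036 -73.2313  60.5863]
```

jog_arm:
  deltas:
    - [[1,3.4,-4.9,0,0.11],[1,3.4,-4.9,0,0.11],[1,3.4,-4.9,0,0],[1,3.4,-5,0,0],[1,3.4,-5,0,0],[1,3.4,-5,0,0],[1,0,0,0,0]]

```text
time_s: 1.72
tcp_pos: [0.632, 0.1155, 0.2632]
eef_rot: [-180.0, 0.1, 45.4]
contact_force: [-1.2, 0.4, -0.8]
gripper_width: 0.0875
gripper_force: 0.0
```

Run:
```python
from h import *
a=r.capture("scene")[160:290,240:370];b=r.capture("top")[110:240,230:360]
cv2.imwrite("pics/a1.png",cv2.convertScaleAbs(cv2.resize(np.hstack([a,b]),(800,400),interpolation=2),alpha=1.6))
s=r.get_state();print(s['joints'],s['tcp_pos'],s['eef_rot'])
```

```text
[ 28.0148  16.0145   0.6041  -0.0186 -74.6624 107.607 ] [0.6307 0.1184 0.2637] [-179.9609    0.0639   45.6168]
```

View pics/a1.png

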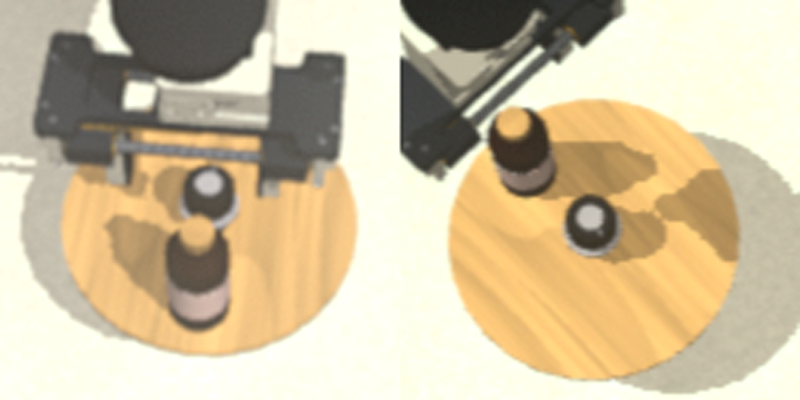

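The view shows the open jaws above the bottle: in the scene crop the fingertips at about (279,219) and (326,222), in the top crop the jaws' midpoint about (264,143).

Run:
```python
from h import *
d=np.array([np.cos(np.radians(135.6)),np.sin(np.radians(135.6)),0])
for s in(1,-1):
  for o in(.044,.065):
    p=np.array([.6307,.1184,.245])+s*o*d; print(s,o,proj("scene",p),proj("top",p))
```

```text
1 0.044 [324.89   227.8185] [251.0175 157.5537]
1 0.065 [334.4098 228.5807] [244.3772 163.6069]
-1 0.044 [285.2221 224.6423] [278.3939 132.5972]
-1 0.065 [275.8091 223.8887] [284.8218 126.7376]
```

jog_arm:
  deltas:
    - [[1,0.1,0,-3,0],[1,0,0,-3,0],[1,0,0,-2,0],[1,0,0,-1,0],[1,0,0,0,0]]

```text
time_s: 2.45
tcp_pos: [0.6312, 0.12, 0.1743]
eef_rot: [-180.0, 0.0, 45.8]
contact_force: [-0.2, -0.2, 0.6]
gripper_width: 0.0877
gripper_force: 0.0
```

Run:
```python
from h import *
print(r.tip_extent,r.get_state()['tcp_pos'],r.get_state()['contact_force'])
a=r.capture("scene")[160:290,240:370];b=r.capture("top")[110:240,230:360]
cv2.imwrite("pics/a2.png",cv2.convertScaleAbs(cv2.resize(np.hstack([a,b]),(800,400),interpolation=2),alpha=1.6))
```

```text
0.019 [0.6312 0.12   0.1743] [-0.1635 -0.1512  0.576 ]
```

View pics/a2.png

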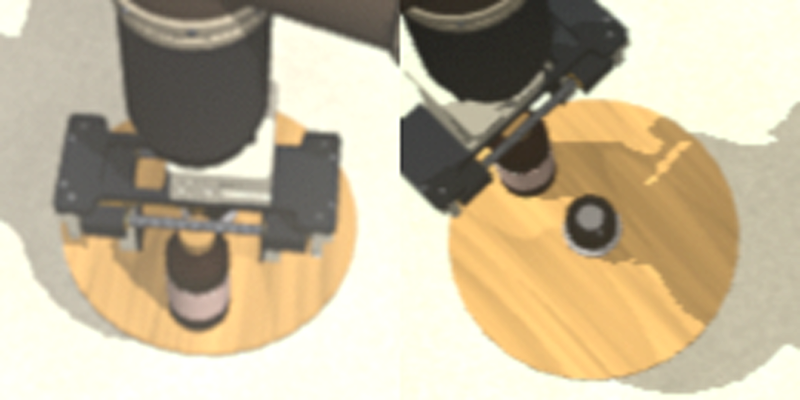

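The jaws straddle the bottle: scene fingertips at about (280,240) and (326,245), rail just above the cork at (304,233), as predicted for a centred grasp.

jog_arm:
  deltas:
    - [[1,0,0,-0.4,0],[-0.2,0,0,0,0],[-0.2,0,0,0,0],[-0.2,0,0,0,0],[-0.2,0,0,0,0],[-0.2,0,0,0,0]]
  force: 20

```text
time_s: 3.3
tcp_pos: [0.6322, 0.1191, 0.1709]
eef_rot: [180.0, -0.0, 45.7]
contact_force: [0.8, -1.5, 4.9]
gripper_width: 0.043
gripper_force: 3.9
```

jog_arm:
  deltas:
    - [[-0.2,0,0,0,0],[-0.2,0,0,0,0]]

```text
time_s: 3.55
tcp_pos: [0.6333, 0.119, 0.1726]
eef_rot: [179.8, -0.2, 45.8]
contact_force: [0.4, -2.3, 8.1]
gripper_width: 0.0368
gripper_force: 16.5
```

Run:
```python
from h import *
a=r.capture("scene")[160:290,240:370];b=r.capture("top")[110:240,230:360]
cv2.imwrite("pics/a3.png",cv2.convertScaleAbs(cv2.resize(np.hstack([a,b]),(800,400),interpolation=2),alpha=1.6))
```

```text
(no output)
```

View pics/a3.png

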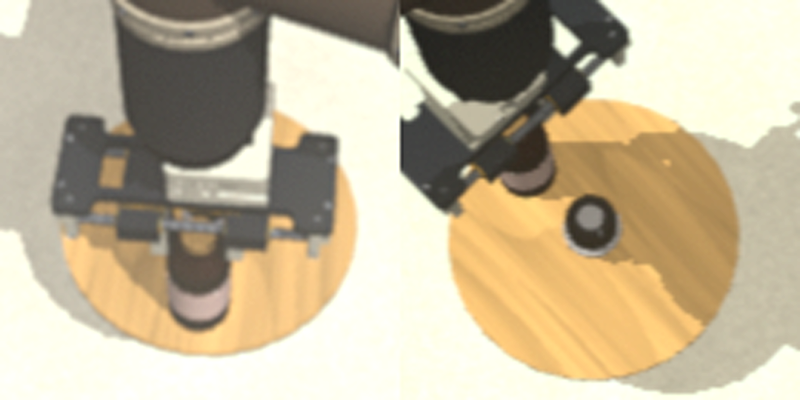

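The bottle is still upright and in place at scene (304,245), but the width of 37 mm and the upward push suggest that the pads are on the shoulder. I'll reopen, go lower and regrip.

jog_arm:
  deltas:
    - [[0.6,0,0,0,0],[0.6,0,0,0,0],[0.6,0,0,0,0],[0.6,0.2,0.2,-0.3,0],[0.6,0,0,-0.2,0],[0.6,0,0,0,0]]

```text
time_s: 4.4
tcp_pos: [0.6335, 0.1212, 0.1649]
eef_rot: [-180.0, 0.0, 45.7]
contact_force: [0.5, 0.0, 0.7]
gripper_width: 0.0702
gripper_force: 0.0
```

jog_arm:
  deltas:
    - [[0,0,0,0,0],[0,0,0,0,0],[0,0,0,0,0],[0,0,0,0,0],[0,0,0,0,0]]

```text
time_s: 5.03
tcp_pos: [0.6339, 0.1211, 0.1657]
eef_rot: [180.0, -0.0, 45.7]
contact_force: [0.7, -0.9, 1.4]
gripper_width: 0.0476
gripper_force: 20.0
```

jog_arm:
  deltas:
    - [[-0.1,0,0,0.5,0],[-0.1,0,0,0.5,0],[-0.1,0,0,0,0],[-0.1,0,0,0,0]]
  force: 25

```text
time_s: 5.52
tcp_pos: [0.6336, 0.1213, 0.1753]
eef_rot: [-180.0, 0.0, 45.7]
contact_force: [-0.3, -0.5, -1.2]
gripper_width: 0.0472
gripper_force: 25.0
```

Run:
```python
from h import *
a=r.capture("scene")[160:290,240:370];b=r.capture("top")[110:240,230:360]
cv2.imwrite("pics/a4.png",cv2.convertScaleAbs(cv2.resize(np.hstack([a,b]),(800,400),interpolation=2),alpha=1.6))
s=r.get_state();print(s['tcp_pos'],s['contact_force'],s['moment'],s['gripper_width'])
o=cv2.imread("pics/scene0.png")[160:290,240:370]
# pink label rows in column range of bottle
for im in(o,a): 
    m=(im[78:112,50:80,2].astype(int)-im[78:112,50:80,1]); print(im[75:112,64].tolist()[::3])
```

```text
[0.6336 0.1212 0.1753] [ 0.3098  0.176  -2.9053] [-0.1028 -0.0126  0.0264] 0.04738061067359226
[[70, 105, 129], [71, 105, 129], [54, 75, 90], [40, 48, 56], [41, 49, 56], [40, 48, 56], [39, 47, 52], [82, 88, 101], [92, 98, 112], [91, 97, 111], [40, 47, 51], [69, 100, 121], [77, 115, 141]]
[[67, 75, 82], [54, 72, 84], [44, 50, 57], [44, 50, 58], [45, 52, 60], [45, 51, 55], [67, 72, 82], [105, 112, 127], [106, 112, 127], [65, 70, 79], [60, 81, 98], [89, 133, 163], [89, 132, 163]]
```

jog_arm:
  deltas:
    - [[-0.1,0,0,2,0],[-0.1,0,0,3,0],[-0.1,0,0,2.5,0],[-0.1,-1.5,-2,0,0],[-0.1,-3,-4,0,0],[-0.1,-3.4,-4.5,0,0],[-0.1,-3.4,-4.5,0,0],[-0.1,-3.4,-4.5,0,0]]
  force: 30

```text
time_s: 6.62
tcp_pos: [0.4854, -0.075, 0.2505]
eef_rot: [180.0, -0.0, 45.7]
contact_force: [1.3, -1.2, -1.7]
gripper_width: 0.0473
gripper_force: 30.0
```

jog_arm:
  deltas:
    - [[-0.1,-2,-3,0,0],[-0.1,-1.7,-2.5,0,0],[-0.1,0,0,-2,0],[-0.1,0,0,-5,0],[-0.1,0,0,-4,0],[-0.1,0,0,-2,0],[-0.1,0,0,-2,0],[-0.1,0,0,0,0]]

```text
time_s: 7.62
tcp_pos: [0.4486, -0.1289, 0.0994]
eef_rot: [-179.9, 0.1, 45.7]
contact_force: [-0.3, -0.6, -1.0]
gripper_width: 0.0471
gripper_force: 30.0
```

jog_arm:
  deltas:
    - [[-0.1,0,0,-1,0],[-0.1,0,0,-0.8,0],[-0.1,0,0,-0.3,0],[-0.1,0,0,-0.2,0],[-0.1,0,0,0,0]]

```text
time_s: 8.25
tcp_pos: [0.4498, -0.1288, 0.0775]
eef_rot: [180.0, -0.0, 45.7]
contact_force: [0.0, -0.4, -1.6]
gripper_width: 0.0471
gripper_force: 30.0
```

jog_arm:
  deltas:
    - [[-0.1,0,0,-0.1,0],[-0.1,0,0,-0.1,0],[-0.1,0,0,0,0]]

```text
time_s: 8.62
tcp_pos: [0.4499, -0.1288, 0.0756]
eef_rot: [180.0, -0.0, 45.7]
contact_force: [-0.0, 0.4, -0.1]
gripper_width: 0.0474
gripper_force: 30.0
```

jog_arm:
  deltas:
    - [[0.2,0,0,-0.05,0],[0.8,0,0,0,0],[0.8,0,0,0,0],[1,0,0,0,0],[1,0,0,2,0],[1,0,0,4,0],[1,0,0,5,0],[1,0,0,4,0]]

```text
time_s: 9.62
tcp_pos: [0.4498, -0.1288, 0.227]
eef_rot: [179.9, -0.1, 45.7]
contact_force: [0.2, 0.0, -1.0]
gripper_width: 0.0876
gripper_force: 0.0
```

jog_arm:
  deltas:
    - [[1,2.5,3.7,0,0],[1,2.5,3.7,0,0],[1,2.5,3.7,0,0],[1,2.5,3.7,0,0],[1,2.6,4,0,0],[1,0,0,-3,0],[1,0,0,-3,0],[1,0,0,0,0]]
  force: 6

```text
time_s: 10.62
tcp_pos: [0.5741, 0.0588, 0.1627]
eef_rot: [-179.9, 0.3, 45.7]
contact_force: [-0.4, -0.0, -0.2]
gripper_width: 0.0879
gripper_force: 0.0
```

Run:
```python
from h import *
T=r.capture("top");S=r.capture("scene")
b=cv2.resize(T[120:320,250:450],(400,400),interpolation=2);a=cv2.resize(S[100:250,240:390],(400,400),interpolation=2)
cv2.imwrite("pics/b1.png",cv2.convertScaleAbs(np.hstack([a,b]),alpha=1.6))
print(r.get_state()['joints'],r.get_state()['tcp_pos'],proj("top",(.45,-.129,.122)),proj("scene",(.45,-.129,.122)))
```

```text
[ 25.2208  13.6867 -15.7046   0.0384 -60.5948 110.5008] [0.5762 0.0591 0.1658] [366.0452 232.0706] [301.2838 155.0041]
```

View pics/b1.png

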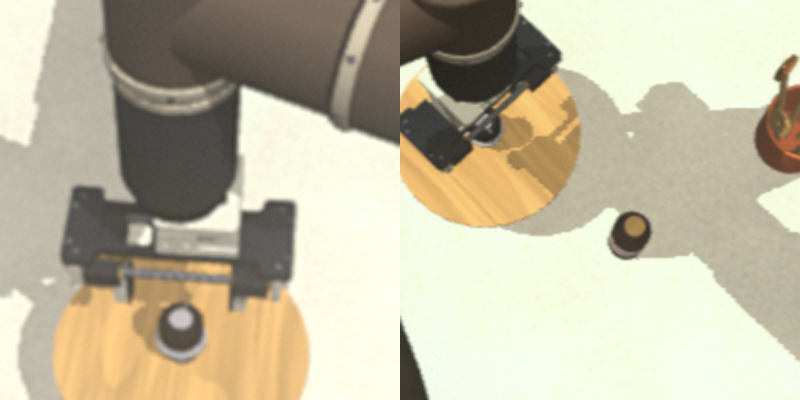

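The bottle stands upright on the counter at top (366,233), clear of the tray. The jaws are centred over the knob, which is at scene (307.5,219).

jog_arm:
  deltas:
    - [[1,0,0,-2,0],[1,0,0,-0.8,0],[0.1,0,0,0,0],[0.1,0,0,0,0],[0,0,0,0,0],[-0.1,0,0,0,0],[-0.1,0,0,0,0],[-0.1,0,0,0,0]]
  force: 6

```text
time_s: 11.72
tcp_pos: [0.5757, 0.0593, 0.137]
eef_rot: [-180.0, 0.0, 45.7]
contact_force: [0.3, -0.3, 0.6]
gripper_width: 0.0405
gripper_force: 0.0
```

Run:
```python
from h import *
s=r.get_state();print(s['tcp_pos'],s['contact_force'],s['moment'],s['gripper_width'],s['gripper_force'],s['eef_rot'])
```

```text
[0.5757 0.0593 0.137 ] [ 0.3078 -0.3013  0.5732] [-0.1252 -0.0491 -0.0114] 0.04050709112543856 0.0 [-179.9999    0.0023   45.7316]
```

jog_arm:
  deltas:
    - [[-0.3,0,0,0,0],[-0.3,0,0,0,0]]
  force: 6

```text
time_s: 11.98
tcp_pos: [0.5757, 0.0592, 0.1369]
eef_rot: [-180.0, 0.0, 45.7]
contact_force: [0.3, -0.6, 0.4]
gripper_width: 0.0314
gripper_force: 0.0
```

Run:
```python
from h import *
s=r.get_state();print(s['tcp_pos'],s['contact_force'],s['moment'],s['gripper_width'],s['gripper_force'],s['eef_rot'])
T=r.capture("top");S=r.capture("scene")
b=cv2.resize(T[150:210,260:320],(400,400),interpolation=2);a=cv2.resize(S[190:250,275:335],(400,400),interpolation=2)
cv2.imwrite("pics/b2.png",cv2.convertScaleAbs(np.hstack([a,b]),alpha=1.8))
```

```text
[0.5757 0.0592 0.1369] [ 0.2709 -0.6308  0.3823] [-0.0617 -0.0066  0.0145] 0.03138903441793475 0.0 [-179.9987    0.0018   45.7243]
```

View pics/b2.png

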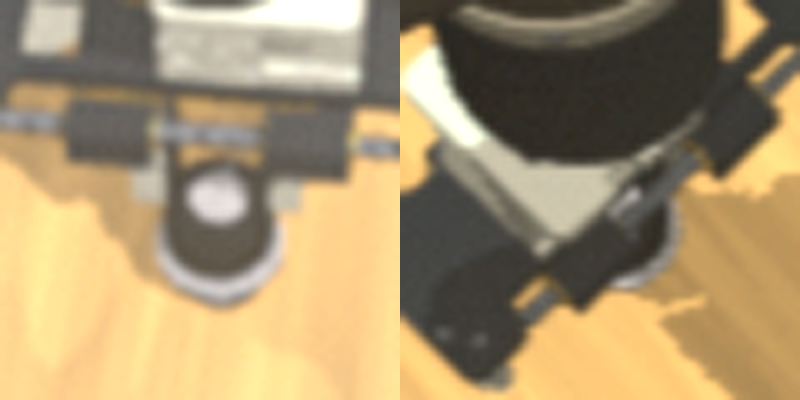

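Scene crop: the light fingertips end at about v=220.5 (mid u=307.3), and the knob stands lower, in front of them. Top crop: finger blocks' midpoint about (300,179). The jaws are not on the knob, so I'll check where they really are.

Run:
```python
from h import *
for z in(.118,.137,.15,.17,.184,.2,.22): print(z,proj("scene",(.5757,.0592,z)),proj("top",(.5757,.0592,z)))
print("blocks",tri((306.5,210.3),(300.5,179)))
print("cap/flange",proj("top",(.576,.0593,.145)),proj("top",(.576,.0593,.111)))
T=r.capture("top");cv2.imwrite("pics/t_now.png",T)
```

```text
0.118 [308.2488 224.4216] [292.2807 183.3138]
0.137 [308.1744 220.5244] [291.896  181.1868]
0.15 [308.1223 217.7944] [291.626  179.6934]
0.17 [308.0401 213.49  ] [291.1992 177.3332]
0.184 [307.9811 210.3987] [290.8919 175.6339]
0.2 [307.9121 206.7841] [290.5318 173.6424]
0.22 [307.8234 202.1383] [290.0676 171.0755]
blocks [0.5716 0.0403 0.1599]
cap/flange [291.6939 180.1567] [292.3838 183.9695]
```

jog_arm:
  deltas:
    - [[1,0,0,0,0],[1,0,0,0,0],[1,0,0,0,0],[1,0,0,0,0],[1,0,0,0,0],[1,0,0,-0.8,0],[1,0,0,-0.8,0],[1,0,0,0,0]]
  force: 3

```text
time_s: 13.12
tcp_pos: [0.5751, 0.059, 0.1198]
eef_rot: [-180.0, 0.1, 45.7]
contact_force: [-0.9, 0.6, 0.3]
gripper_width: 0.0873
gripper_force: 0.0
```

jog_arm:
  deltas:
    - [[0.2,0,0,0,0],[0.2,0,0,0,0],[0.2,0,0,0,0],[0.0,0,0,0,0],[0.0,0,0,0,0],[0.0,0,0,0,0]]

```text
time_s: 13.88
tcp_pos: [0.5757, 0.0592, 0.121]
eef_rot: [180.0, -0.0, 45.7]
contact_force: [0.2, -0.7, 0.0]
gripper_width: 0.0442
gripper_force: 0.0
```

Run:
```python
from h import *
s=r.get_state();print(s['time_s'],s['tcp_pos'],s['contact_force'],s['moment'],s['gripper_width'],s['gripper_force'],s['eef_rot'])
T=r.capture("top");S=r.capture("scene")
b=cv2.resize(T[150:210,260:320],(400,400),interpolation=2);a=cv2.resize(S[190:250,275:335],(400,400),interpolation=2)
cv2.imwrite("pics/b3.png",cv2.convertScaleAbs(np.hstack([a,b]),alpha=1.8))
```

```text
13.875 [0.5757 0.0592 0.121 ] [ 0.1633 -0.7162  0.0022] [-0.0901 -0.0655  0.0239] 0.04420801608349835 0.0 [179.9977  -0.0014  45.7271]
```

jog_arm:
  deltas:
    - [[-0.15,0,0,0,0],[-0.15,0,0,0,0],[-0.15,0,0,0,0]]

```text
time_s: 14.35
tcp_pos: [0.5757, 0.0592, 0.121]
eef_rot: [180.0, 0.0, 45.7]
contact_force: [0.8, -0.8, 0.2]
gripper_width: 0.0415
gripper_force: 3.0
```

Run:
```python
from h import *
s=r.get_state();print(s['time_s'],s['tcp_pos'],s['contact_force'],s['moment'],s['gripper_width'],s['gripper_force'],s['eef_rot'])
T=r.capture("top");S=r.capture("scene")
b=cv2.resize(T[150:210,260:320],(400,400),interpolation=2);a=cv2.resize(S[190:250,275:335],(400,400),interpolation=2)
cv2.imwrite("pics/b4.png",cv2.convertScaleAbs(np.hstack([a,b]),alpha=1.8))
```

```text
14.35 [0.5757 0.0592 0.121 ] [ 0.8096 -0.7721  0.1899] [-0.1079 -0.0727  0.0027] 0.04146625372010209 2.9997873678803444 [179.9973   0.0013  45.728 ]
```

View pics/b4.png

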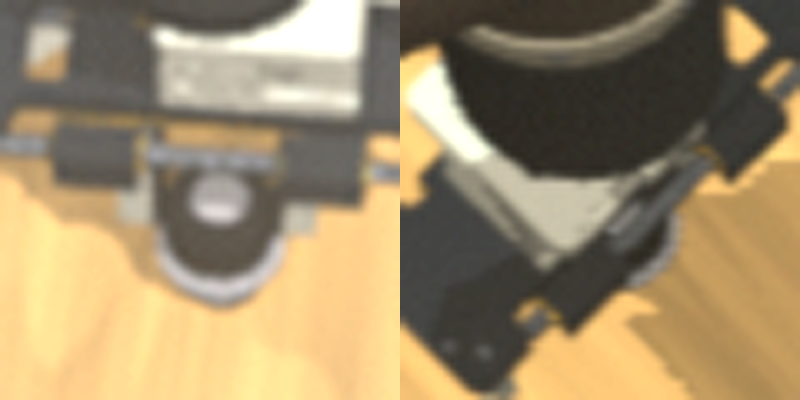

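The jaws now hold the knob (41.5 mm, 3 N). Scene crop: fingertips flank the upper knob at v≈223; the reported z reads lower than the pads really are. I'll reopen and go lower for a fuller grip.

jog_arm:
  deltas:
    - [[0.4,0,0,0,0],[0.4,0,0,0,0],[0.4,0,0,-0.7,0],[0.4,0,0,0,0],[-0.15,0,0,0,0],[-0.15,0,0,0,0],[-0.15,0,0,0,0],[-0.15,0,0,0,0]]

```text
time_s: 15.45
tcp_pos: [0.5758, 0.0593, 0.1141]
eef_rot: [180.0, -0.0, 45.7]
contact_force: [-1.0, -0.3, 1.1]
gripper_width: 0.0423
gripper_force: 3.0
```

jog_arm:
  deltas:
    - [[0.7,0,0,0,0],[0.7,0,0,0,0],[0.7,0,0,0,0],[0.7,0,0,0,-0.18],[0.7,0,0,0,-0.18],[0.7,0,0,0,-0.18],[0.7,0,0,0,-0.18],[0.7,0,0,0,-0.18]]

```text
time_s: 16.45
tcp_pos: [0.5757, 0.0592, 0.1139]
eef_rot: [180.0, 0.0, -6.2]
contact_force: [0.2, -0.2, 1.5]
gripper_width: 0.0743
gripper_force: 0.0
```

jog_arm:
  deltas:
    - [[0.4,0,0,0,-0.18],[0.4,0,0,0,-0.18],[0.4,0,0,-0.2,-0.18],[0.4,0,0,-0.2,-0.16],[-0.15,0,0,0,0],[-0.15,0,0,0,0],[-0.15,0,0,0,0],[-0.15,0,0,0,0]]

```text
time_s: 17.45
tcp_pos: [0.5759, 0.0593, 0.1101]
eef_rot: [-180.0, -0.0, -45.9]
contact_force: [-0.0, -0.8, 0.5]
gripper_width: 0.0422
gripper_force: 3.0
```

Run:
```python
from h import *
s=r.get_state();print(s['time_s'],s['tcp_pos'],s['contact_force'],s['moment'],s['gripper_width'],s['gripper_force'],s['eef_rot'],s['joints'])
```

```text
17.45 [0.5759 0.0593 0.1101] [-0.047  -0.811   0.4552] [ 0.1806 -0.137   0.0052] 0.042155694398337586 2.989656999707222 [-179.9828   -0.0067  -45.886 ] [ 25.2298  16.6872 -19.6742   0.001  -53.6201  18.8836]
```

jog_arm:
  deltas:
    - [[-0.15,0,0,0,0],[-0.15,0,0,0.03,0.18],[-0.15,0,0,0.03,0.18],[-0.15,0,0,0.04,0.18],[-0.15,0,0,0.03,0.18],[-0.15,0,0,0.03,0.18],[-0.15,0,0,0.04,0.18]]
  force: 15

```text
time_s: 18.32
tcp_pos: [0.5759, 0.0594, 0.112]
eef_rot: [-180.0, -0.0, 16.3]
contact_force: [0.8, 0.6, -0.7]
gripper_width: 0.0418
gripper_force: 15.0
```

Run:
```python
from h import *
s=r.get_state();print(s['time_s'],s['tcp_pos'],s['contact_force'],s['moment'],s['gripper_width'],s['gripper_force'],s['eef_rot'])
```

```text
18.325 [0.5759 0.0594 0.112 ] [ 0.7777  0.5672 -0.6956] [ 0.1943 -0.2994  0.0263] 0.041843729954336766 14.954009056091309 [-179.9927   -0.0214   16.2914]
```

jog_arm:
  deltas:
    - [[-0.15,0,0,0.03,0.18],[-0.15,0,0,0.03,0.17],[-0.15,0,0,-0.15,0],[-0.15,0,0,0,0],[-0.15,0,0,0,0]]

```text
time_s: 18.95
tcp_pos: [0.5767, 0.0597, 0.1124]
eef_rot: [180.0, -0.1, 35.8]
contact_force: [-0.7, 1.7, 8.1]
gripper_width: 0.0419
gripper_force: 15.0
```

jog_arm:
  deltas:
    - [[-0.15,0,0,0.02,0.1],[-0.15,0,0,0,0]]

```text
time_s: 19.2
tcp_pos: [0.5766, 0.0594, 0.1125]
eef_rot: [179.9, -0.1, 41.6]
contact_force: [-0.8, 0.5, 7.5]
gripper_width: 0.042
gripper_force: 15.0
```

jog_arm:
  deltas:
    - [[-0.15,0,0,0.02,0.1],[-0.15,0,0,0,0]]

```text
time_s: 19.45
tcp_pos: [0.5767, 0.0593, 0.1126]
eef_rot: [179.9, -0.1, 47.4]
contact_force: [-0.5, -1.1, 6.8]
gripper_width: 0.0417
gripper_force: 15.0
```

jog_arm:
  deltas:
    - [[-0.15,0,0,0.02,0.1],[-0.15,0,0,0,0]]

```text
time_s: 19.7
tcp_pos: [0.5766, 0.0593, 0.1126]
eef_rot: [179.9, -0.1, 53.0]
contact_force: [0.3, -0.6, 6.4]
gripper_width: 0.0419
gripper_force: 15.0
```

jog_arm:
  deltas:
    - [[-0.15,0,0,0.02,0.1],[-0.15,0,0,0,0]]

```text
time_s: 19.95
tcp_pos: [0.5765, 0.0593, 0.1124]
eef_rot: [179.9, -0.1, 58.7]
contact_force: [2.3, -0.2, 4.0]
gripper_width: 0.0415
gripper_force: 15.0
```

jog_arm:
  deltas:
    - [[-0.15,0,0,0,0.1],[-0.15,0,0,0,0]]

```text
time_s: 20.2
tcp_pos: [0.5761, 0.0593, 0.1117]
eef_rot: [180.0, -0.0, 64.4]
contact_force: [3.8, 0.1, 0.1]
gripper_width: 0.0418
gripper_force: 14.9
```

jog_arm:
  deltas:
    - [[-0.15,0,0,-0.05,0.05],[-0.15,0,0,0,0]]

```text
time_s: 20.45
tcp_pos: [0.576, 0.0593, 0.1112]
eef_rot: [180.0, -0.0, 67.3]
contact_force: [4.2, -0.1, -0.5]
gripper_width: 0.0415
gripper_force: 14.9
```

jog_arm:
  deltas:
    - [[-0.15,0,0,-0.1,0],[-0.15,0,0,-0.1,0],[-0.15,0,0,-0.1,0],[-0.15,0,0,0,0]]

```text
time_s: 20.95
tcp_pos: [0.5759, 0.0593, 0.1084]
eef_rot: [180.0, -0.0, 67.5]
contact_force: [5.3, 0.8, -1.1]
gripper_width: 0.0415
gripper_force: 15.0
```

jog_arm:
  deltas:
    - [[-0.15,0,0,-0.1,0],[-0.15,0,0,0,0]]

```text
time_s: 21.2
tcp_pos: [0.5759, 0.0593, 0.1077]
eef_rot: [180.0, -0.0, 67.5]
contact_force: [3.0, 0.4, 3.8]
gripper_width: 0.0415
gripper_force: 15.0
```

jog_arm:
  deltas:
    - [[-0.15,0,0,-0.05,0],[-0.15,0,0,0,0]]

```text
time_s: 21.45
tcp_pos: [0.5759, 0.0593, 0.1076]
eef_rot: [180.0, -0.0, 67.5]
contact_force: [2.1, 0.0, 7.0]
gripper_width: 0.0418
gripper_force: 15.0
```

jog_arm:
  deltas:
    - [[-0.15,0,0,0,-0.18],[-0.15,0,0,-0.02,-0.18],[-0.15,0,0,-0.03,-0.18],[-0.15,0,0,-0.04,-0.18],[-0.15,0,0,0,0]]

```text
time_s: 22.08
tcp_pos: [0.5755, 0.059, 0.1063]
eef_rot: [180.0, 0.0, 26.2]
contact_force: [1.7, 0.2, 5.3]
gripper_width: 0.0416
gripper_force: 15.0
```

jog_arm:
  deltas:
    - [[-0.15,0,0,-0.03,-0.18],[-0.15,0,0,-0.04,-0.18],[-0.15,0,0,-0.03,-0.18],[-0.15,0,0,-0.04,-0.18],[-0.15,0,0,-0.03,-0.18],[-0.15,0,0,-0.03,-0.18],[-0.15,0,0,0,0]]

```text
time_s: 22.95
tcp_pos: [0.5756, 0.0593, 0.1043]
eef_rot: [-180.0, 0.0, -35.6]
contact_force: [2.0, 0.9, 6.5]
gripper_width: 0.0418
gripper_force: 15.0
```

jog_arm:
  deltas:
    - [[-0.15,0,0,-0.02,-0.18],[-0.15,0,0,-0.04,-0.18],[-0.15,0,0,-0.03,-0.18],[-0.15,0,0,-0.04,-0.18],[-0.15,0,0,-0.03,-0.18],[-0.15,0,0,-0.03,-0.18],[-0.15,0,0,-0.04,-0.18],[-0.15,0,0,0,0]]

```text
time_s: 23.95
tcp_pos: [0.5759, 0.0595, 0.102]
eef_rot: [-180.0, 0.0, -107.6]
contact_force: [2.6, 1.5, 4.9]
gripper_width: 0.042
gripper_force: 15.0
```

jog_arm:
  deltas:
    - [[-0.15,0,0,-0.03,-0.18],[-0.15,0,0,-0.04,-0.18],[-0.15,0,0,-0.03,-0.18],[-0.15,0,0,-0.04,-0.18],[-0.15,0,0,-0.03,-0.18],[-0.15,0,0,-0.03,-0.18],[-0.15,0,0,-0.04,-0.18],[-0.15,0,0,0,0]]

```text
time_s: 24.95
tcp_pos: [0.5759, 0.0595, 0.0995]
eef_rot: [180.0, 0.0, -179.7]
contact_force: [3.0, 3.5, 4.8]
gripper_width: 0.0418
gripper_force: 15.0
```

Run:
```python
from h import *
s=r.get_state();print(s['time_s'],s['tcp_pos'],s['contact_force'],s['moment'],s['gripper_width'],s['eef_rot'],s['joints'])
```

```text
24.95 [0.5759 0.0595 0.0995] [3.0134 3.4899 4.7633] [ 1.0559 -1.2872 -0.0222] 0.04184471682388318 [ 179.9731    0.0316 -179.6797] [  25.2381   17.3285  -20.351    -0.014   -52.2804 -114.9092]
```

jog_arm:
  deltas:
    - [[0.3,0,0,0,0],[0.6,0,0,0,0],[0.6,0,0,0,0],[0.6,0,0,0,0.18],[0.6,0,0,0,0.18],[0.6,0,0,0,0.18],[0.6,0,0,0,0.18],[0.6,0,0,0,0.18]]
  force: 5

```text
time_s: 25.95
tcp_pos: [0.5752, 0.059, 0.0989]
eef_rot: [180.0, -0.1, -128.0]
contact_force: [-0.5, -0.4, -0.3]
gripper_width: 0.0702
gripper_force: 0.0
```

jog_arm:
  deltas:
    - [[0.6,0,0,0,0.18],[0.6,0,0,0,0.18],[0.6,0,0,0,0.18],[0.6,0,0,0,0.18],[0.6,0,0,0,0.18],[0.6,0,0,0,0.18],[0.4,0,0,0,0.18],[0.4,0,0,0,0]]

```text
time_s: 26.95
tcp_pos: [0.5753, 0.0591, 0.099]
eef_rot: [180.0, 0.0, -56.3]
contact_force: [-0.1, -0.9, 0.4]
gripper_width: 0.0623
gripper_force: 0.0
```

jog_arm:
  deltas:
    - [[-0.15,0,0,0,0],[-0.15,0,0,0,0],[-0.15,0,0,0,0],[-0.15,0,0,0,0]]

```text
time_s: 27.45
tcp_pos: [0.5762, 0.0596, 0.0994]
eef_rot: [-179.9, -0.0, -56.3]
contact_force: [1.0, 2.1, -0.9]
gripper_width: 0.0419
gripper_force: 5.0
```

jog_arm:
  deltas:
    - [[-0.15,0,0,0,0]]
  force: 15

```text
time_s: 27.58
tcp_pos: [0.5762, 0.0595, 0.0994]
eef_rot: [-179.9, -0.0, -56.3]
contact_force: [1.3, 2.7, -0.5]
gripper_width: 0.0417
gripper_force: 15.0
```

jog_arm:
  deltas:
    - [[-0.15,0,0,-0.03,-0.18],[-0.15,0,0,-0.04,-0.18],[-0.15,0,0,-0.03,-0.18],[-0.15,0,0,-0.04,-0.18],[-0.15,0,0,-0.03,-0.18],[-0.15,0,0,-0.03,-0.18],[-0.15,0,0,0,0]]

```text
time_s: 28.45
tcp_pos: [0.5764, 0.0597, 0.0976]
eef_rot: [-180.0, 0.1, -118.1]
contact_force: [2.4, 4.0, 1.2]
gripper_width: 0.0418
gripper_force: 15.0
```

jog_arm:
  deltas:
    - [[-0.15,0,0,-0.03,-0.18],[-0.15,0,0,-0.04,-0.18],[-0.15,0,0,-0.03,-0.18],[-0.15,0,0,-0.04,-0.18],[-0.15,0,0,-0.03,-0.18],[-0.15,0,0,-0.03,-0.15],[-0.15,0,0,0,0]]

```text
time_s: 29.32
tcp_pos: [0.5765, 0.0595, 0.0957]
eef_rot: [180.0, 0.1, -178.0]
contact_force: [3.5, 2.1, 2.1]
gripper_width: 0.0418
gripper_force: 15.0
```

Run:
```python
from h import *
s=r.get_state();print(s['time_s'],s['tcp_pos'],s['contact_force'],s['moment'],s['gripper_width'],s['eef_rot'])
T=r.capture("top");S=r.capture("scene")
b=cv2.resize(T[140:260,250:370],(400,400),interpolation=2);a=cv2.resize(S[190:250,275:335],(400,400),interpolation=2)
cv2.imwrite("pics/c1.png",cv2.convertScaleAbs(np.hstack([a,b]),alpha=1.8))
```

```text
29.325 [0.5765 0.0595 0.0957] [3.4822 2.0913 2.0693] [ 1.043  -1.5059  0.0003] 0.04183186034311715 [ 179.9747    0.0918 -178.0238]
```

View pics/c1.png

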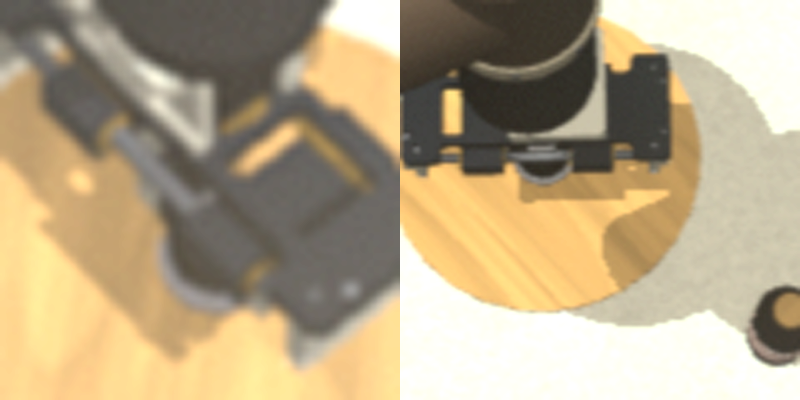

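Scene crop: the jaws are on the knob and the flange's left arc is at about (301,233), some 3 px lower than before. Top crop: knob gripped at the tray's centre, bottle upright at (367,232).

Run:
```python
from h import *
A=cv2.imread("pics/scene0.png");B=r.capture("scene")
for u in(301,303): 
    for im in(A,B): print(u,[int(x) for x in (im[224:244,u,0])])
print(proj("scene",(.576,.0593,.111)),proj("scene",(.576,.0593,.096)))
s=r.get_state();print(s['contact_force'],s['tcp_pos'])
```

```text
301 [41, 41, 40, 43, 55, 73, 82, 73, 71, 71, 70, 70, 68, 69, 67, 61, 53, 48, 44, 40]
301 [41, 42, 40, 41, 44, 47, 59, 71, 80, 80, 72, 65, 61, 63, 64, 63, 64, 64, 64, 66]
303 [44, 45, 42, 42, 41, 48, 61, 70, 72, 71, 72, 70, 70, 70, 71, 66, 58, 53, 47, 42]
303 [51, 46, 44, 42, 41, 40, 40, 43, 59, 77, 85, 75, 64, 62, 62, 65, 67, 72, 74, 77]
[308.2085 225.9204] [308.266  228.8914]
[4.6249 1.7731 0.9898] [0.5765 0.0595 0.0957]
```

```bash
python3 -c "
from plant import r
print(r.close_job())"
```

```text
the job is handed in; nothing more can be done
None
```

The bottle is standing upright on the counter clear of the tray. I turned the bolt back about 104° to the thread drop, then forward one turn, leaving the flange about 6 mm above the tray by my estimate. The job was handed in at about 29 s with the knob still gripped upright.

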